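# Load the analyser's reagent tray

## Robot

A 6-joint arm with a two-finger parallel gripper is mounted at the origin on the work surface. World frame = base frame: x ahead of the robot, y to its left, z up, the work surface at z = 0. Lengths are in m, angles in rad, forces in N, time in s.
With the tool pointing down it reaches from about 0.4 to 0.825 m from the base axis. Payload 7 kg.
Tool frame: the origin (TCP) lies at the very end of the fingers, on their centre line; the grasp point (between the pads) lies 19 mm behind it; z points along the fingers, y is the line along which they close (so a half turn about z gives the same grasp; the last joint's range is limited). The gripper opens to 88 mm and grips with 3 to 60 N. Pads are 19 mm wide; open, the fingers measure 130 mm over their backs; the gripper's body (78 mm by 193 mm) begins 47 mm behind the grasp point.
Start: joints at [-0.948, 0.359, 0.012, 0, -1.224, -0.288], TCP at [0.222, -0.638, 0.199] pointing down, gripper open.
Joint ranges: [-3.07, 3.07], [-1.43, 2.12], [-1.02, 1.25], [-3.03, 1.67], [-3.05, -0], [-3.03, 3.03]. Speed limits (rad/s): [2.39, 2.39, 3.01, 3.14, 3.14, 3.14].

## Interface

Orientations are given as a unit quaternion [w, x, y, z].
In Python, from rig import manip gives the robot as it stands.
- The arm moves only by the tool arm_command, never from a script. Its argument "targets" is a list of rows, each a list of 7 numbers: the shift along the tool's x, y, z in m, then the turn, a rotation vector about the tool's x, y, z in degrees, then the closure, from -1 (fully open) to 1 (shut). In form: [[x, y, z, ax, ay, az, hand], ...]. A call has 1 to 12 rows; each row is the pose to reach, as a shift and turn from the pose commanded when the call began, along the tool's axes at that moment; what a row does not reach only later rows make up. A row lasts 1/12 s, in which the tool goes at most 41.7 mm and 7.16 degrees, less where a joint would pass 70% of its speed; a pose out of reach is approached as far as the arm can. A call with a gripper value outside its range is refused whole. The fingers move at their own pace and stop on an object; "grip_force" is the grip in N (left out, the last holds). Time passes only in rows, so rows that repeat a pose let the fingers close. It gives the time, the measured TCP pose, the force, the opening and the grip force at its end, in the units of the state.
- manip.get_obs(): the state, without advancing time (a new reading comes with each control period).
- manip.camera(name): name is "side" or "top"; returns the picture (480x640x3 uint8, blue, green, red); there is no depth.
- manip.get_calibration(name): a dict with "K" (3x3 intrinsics, pixels), "eye" and "orientation" of the camera in the world. Camera axes: x right, y up, looking along -z (the intrinsics and any distortion apply to the point x, -y, -z); pixel columns grow to the right and rows downward; lengths in m; the calibration is good to about 2 mm. A picture is of the moment at which its call begins. get_calibration takes no time and is no camera call.
- manip.close_job(): hands the job in; it is judged then, once.
The state is a dict: "clock": time; "q": joint angles; "dq": joint speeds; "joint_efforts": joint torques, N m; "tcp_pos": TCP position; "tcp_rot": TCP orientation; "wrist_force": force on the tool from outside, world axes, zero at the start; "moment": the same for the moment, N m; "gripper_width": opening from 0.0 (shut) to 1.0 (fully open); "gripper_force": force on a finger pad.
Only numpy, scipy, OpenCV 4.12 (cv2) and the standard library are available. Lean on these libraries where they do the work, as an engineer would, in place of code of your own. Each camera call takes 0.05 s, during which the arm holds its last target. There are 200 camera calls.

## Task

Load the analyser's reagent tray: stand each of the four white reagent bottles upright, fully down in the insert whose recess has its shape and size. Set every bottle down rather than dropping it, and leave the glass beaker that stands among them where it is.

Things in the scene. Friction and masses are not known exactly. Their poses are not given: they have to be found in the camera images.
- bottle_large_round: loose, closed large round bottle of white plastic with a paper label and a ribbed blue screw cap on its middle. Body 64 mm in diameter, upright to 66 mm, then a sloping shoulder to 76 mm; cap 36 mm in diameter, from 80 to 100 mm height (100 mm in all). About 220 g. Origin: centre of its underside; z is up.
- bottle_small_round: loose, closed small round bottle of white plastic with a paper label and a ribbed blue screw cap on its middle. Body 42 mm in diameter, upright to 52 mm, then a sloping shoulder to 60 mm; cap 28 mm in diameter, from 64 to 84 mm height (84 mm in all). About 90 g. Origin: centre of its underside; z is up.
- bottle_square: loose, closed square bottle of white plastic with a paper label and a ribbed blue screw cap on its middle. Body 52 x 52 mm, sides parallel to its x and y, flat shoulder at 68 mm; cap 32 mm in diameter, from 76 to 96 mm height (96 mm in all). About 180 g. Origin: centre of its underside; z is up.
- bottle_oblong: loose, closed oblong bottle of white plastic with a paper label and a ribbed blue screw cap on its middle. Body 76 mm along its x and 34 mm along its y, flat shoulder at 66 mm; cap 28 mm in diameter, from 74 to 94 mm height (94 mm in all). About 160 g. Origin: centre of its underside; z is up.
- nest_large_round: fixed grey plastic insert, 104 x 104 x 22 mm, one of four 6 mm apart, two by two, in a low aluminium tray (236 mm square, rim 14 mm high). Large round (78 mm diameter) recess in its middle, 16 mm deep, 3 mm chamfer. Origin: centre of its underside, 6 mm above the bench; top face at z = 22 mm, recess floor at z = 6 mm (12 mm above the bench). z up, x and y along its sides.
- nest_small_round: fixed grey plastic insert, 104 x 104 x 22 mm, one of four 6 mm apart, two by two, in a low aluminium tray (236 mm square, rim 14 mm high). Small round (56 mm diameter) recess in its middle, 16 mm deep, 3 mm chamfer. Origin: centre of its underside, 6 mm above the bench; top face at z = 22 mm, recess floor at z = 6 mm (12 mm above the bench). z up, x and y along its sides.
- nest_square: fixed grey plastic insert, 104 x 104 x 22 mm, one of four 6 mm apart, two by two, in a low aluminium tray (236 mm square, rim 14 mm high). Square (66 x 66 mm) recess in its middle, 16 mm deep, 3 mm chamfer. Origin: centre of its underside, 6 mm above the bench; top face at z = 22 mm, recess floor at z = 6 mm (12 mm above the bench). z up, x and y along its sides.
- nest_oblong: fixed grey plastic insert, 104 x 104 x 22 mm, one of four 6 mm apart, two by two, in a low aluminium tray (236 mm square, rim 14 mm high). Oblong (90 mm along its x, 48 mm along its y) recess in its middle, 16 mm deep, 3 mm chamfer. Origin: centre of its underside, 6 mm above the bench; top face at z = 22 mm, recess floor at z = 6 mm (12 mm above the bench). z up, x and y along its sides.
- beaker: empty glass beaker standing among the bottles, 52 mm in diameter at the rim and 70 mm high, loose, about 90 g. Not part of the job. Origin: centre of its underside.
Not all that is in view belongs to the job. Leave any black or purple look-alike of the bottle_large_round alone.

How it is judged:
By the outcome, as a careful person would: the job done as asked, in the order asked, and still so for the second after the job is handed in, with the robot touching nothing.
It also fails if it takes over 99 s, if anything falls off the work surface, if the arm or the gripper's body presses on something with over 40 N, if the wrist force passes 120 N, or if a joint passes its speed limit or range.

## Working session

There is one attempt and no reset: what is moved stays moved. The work goes in short steps, Python scripts to look and compute and a tool call to move; the robot and the scene stay as the last step left them, time stands still between calls to the robot, and variables do not carry over. Pictures are saved under pics/ and viewed, at most 14 in all, crops included, and the job is handed in when it is done.

Besides the shell and the picture viewer there is one more tool, called after "Emit:" as name(argument=value, ...), one argument or row to a line, values as JSON. arm_command: Moves the arm, as the interface text tells. Its arguments: {"type":"object","properties":{"targets":{"type":"array"},"grip_force":{"type":"number"}},"required":["targets"]}

```bash
mkdir -p pics; python3 - <<'E'
from rig import manip
import cv2
for n in("top","side"):
    im=manip.camera(n);cv2.imwrite(f"pics/{n}0.png",im)
    print(n,manip.get_calibration(n))
print(manip.get_obs())
E
```

```text
top {'K': array([[517.02878024,   0.        , 321.56214652],
       [  0.        , 517.02878024, 241.33132153],
       [  0.        ,   0.        ,   1.        ]]), 'eye': array([ 0.41681428, -0.07087103,  1.03079122]), 'orientation': array([-0.69850996, -0.05578461,  0.04647253,  0.71190745])}
side {'K': array([[537.16652731,   0.        , 314.93779798],
       [  0.        , 537.16652731, 238.91866302],
       [  0.        ,   0.        ,   1.        ]]), 'eye': array([0.18279784, 0.79604416, 0.69259833]), 'orientation': array([-0.18755992, -0.08949845,  0.45515532,  0.86582039])}
{'clock': 0.1, 'q': array([-9.47930111e-01,  3.59316236e-01,  1.11754988e-02, -2.79211464e-04,
       -1.22410137e+00, -2.88087132e-01]), 'dq': array([ 0.00050943, -0.00203085,  0.00274195,  0.00184662,  0.00114691,
       -0.00092827]), 'joint_efforts': array([-2.29814890e-03, -5.84161198e+01,  2.93753242e+01,  7.01544151e+00,
        1.02985388e-02, -5.28675787e-05]), 'tcp_pos': array([ 0.22158278, -0.63710526,  0.19843195]), 'tcp_rot': array([-2.00108764e-04, -1.66562036e-01,  9.86030704e-01,  7.06932731e-04]), 'wrist_force': array([-0.49562198,  0.67477135, -0.27892168]), 'moment': array([ 0.02913521,  0.00186717, -0.01998359]), 'gripper_force': 0.0, 'gripper_width': 1.0010382645428388}
```

View pics/top0.png

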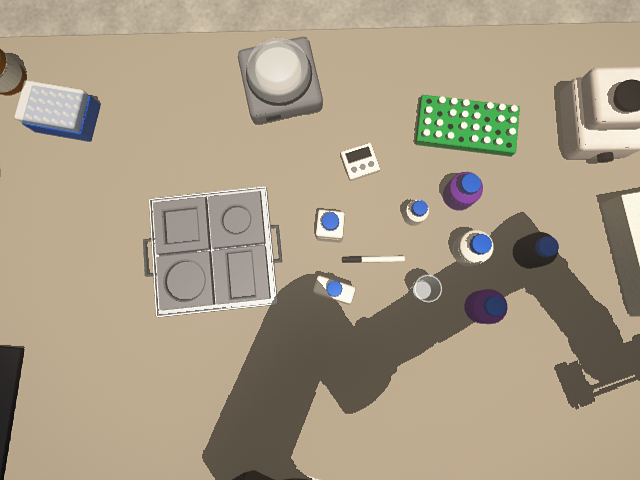

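View pics/side0.png

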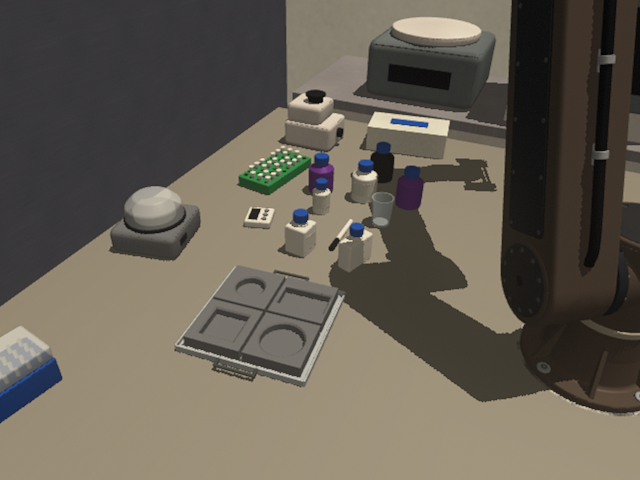

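Top view: the caps are at about (330,221) for the square bottle, (419,208) small round, (481,244) large round and (334,288) oblong. The beaker is at (427,288). The recesses are square (181,226), small round (236,219), large round (185,280) and oblong (242,274).

```bash
cat > h.py <<'E'
import numpy as np, cv2
from scipy.spatial.transform import Rotation as R
from rig import manip
def rot(q): return R.from_quat(np.roll(q,-1))
def ray(cam,uv):
    c=manip.get_calibration(cam);K=c['K'];u,v=uv
    d=np.array([(u-K[0,2])/K[0,0],-(v-K[1,2])/K[1,1],-1.])
    return np.array(c['eye']),rot(c['orientation']).apply(d)
def plane(cam,uv,z):
    e,d=ray(cam,uv);return e+d*(z-e[2])/d[2]
def tri(a,b):
    e1,d1=ray('top',a);e2,d2=ray('side',b)
    t=np.linalg.lstsq(np.c_[d1,-d2],e2-e1,rcond=None)[0]
    p,q=e1+t[0]*d1,e2+t[1]*d2
    return (p+q)/2,np.linalg.norm(p-q)
def blobs(m,lo,hi):
    n,l,s,c=cv2.connectedComponentsWithStats(m.astype(np.uint8))
    return [(c[i].round(1),s[i,4],s[i,:4]) for i in range(1,n) if lo<s[i,4]<hi]
def blue(im):
    h=cv2.cvtColor(im,cv2.COLOR_BGR2HSV);return (abs(h[...,0].astype(int)-110)<10)&(h[...,1]>140)&(h[...,2]>50)
def shift(pos,yaw=None):
    """tool-frame shift and z-turn from measured pose; yaw = world direction (deg) of closing line"""
    o=manip.get_obs();r=rot(o['tcp_rot'])
    s=r.inv().apply(np.array(pos)-o['tcp_pos'])*1000
    y=r.apply([0,1,0]);cur=np.degrees(np.arctan2(y[1],y[0]))
    tilt=r.inv().apply([0,0,-1])
    print('shift mm',s.round(1),'az deg',None if yaw is None else round(-((yaw-cur+90)%180-90),1),'cur yaw',cur.round(1),'tilt',tilt.round(3),'q',o['q'].round(2),'t',round(o['clock'],1))
E
python3 - <<'E'
from h import *
t=cv2.imread('pics/top0.png');s=cv2.imread('pics/side0.png')
for im in(t,s):
    for b in blobs(blue(im),40,600):print(b)
cv2.imwrite('pics/tray.png',cv2.resize(t[180:325,140:290],None,fx=4,fy=4,interpolation=cv2.INTER_CUBIC))
cv2.imwrite('pics/bot.png',cv2.resize(t[160:330,300:510],None,fx=3.5,fy=3.5,interpolation=cv2.INTER_CUBIC))
E
```

```text
(array([ 57.7, 125.3]), np.int32(285), array([22, 95, 69, 41], dtype=int32))
(array([470.9, 182.7]), np.int32(274), array([462, 174,  19,  19], dtype=int32))
(array([419.8, 207.3]), np.int32(159), array([413, 201,  15,  14], dtype=int32))
(array([330.1, 220.6]), np.int32(216), array([322, 213,  17,  16], dtype=int32))
(array([481.5, 243.4]), np.int32(293), array([472, 234,  20,  20], dtype=int32))
(array([334. , 288.3]), np.int32(173), array([327, 281,  15,  15], dtype=int32))
(array([495.9, 305.8]), np.int32(289), array([487, 296,  19,  20], dtype=int32))
(array([409. , 122.7]), np.int32(161), array([391, 119,  37,   8], dtype=int32))
(array([383. , 147.5]), np.int32(121), array([377, 142,  13,  11], dtype=int32))
(array([321.3, 158.5]), np.int32(136), array([315, 153,  14,  12], dtype=int32))
(array([365.8, 165.3]), np.int32(154), array([359, 160,  15,  12], dtype=int32))
(array([411.7, 171.8]), np.int32(142), array([405, 166,  14,  13], dtype=int32))
(array([321.8, 182.3]), np.int32(86), array([316, 178,  12,  12], dtype=int32))
(array([301.3, 213.8]), np.int32(109), array([294, 209,  14,  14], dtype=int32))
(array([357. , 228.2]), np.int32(109), array([350, 223,  14,  14], dtype=int32))
```

View pics/tray.png

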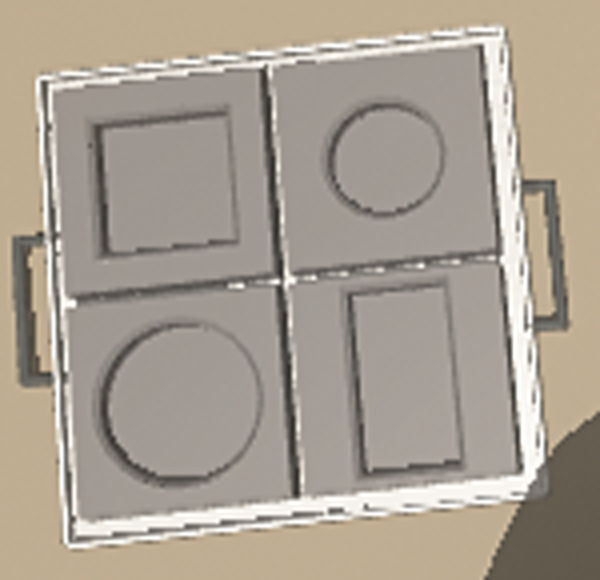

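View pics/bot.png

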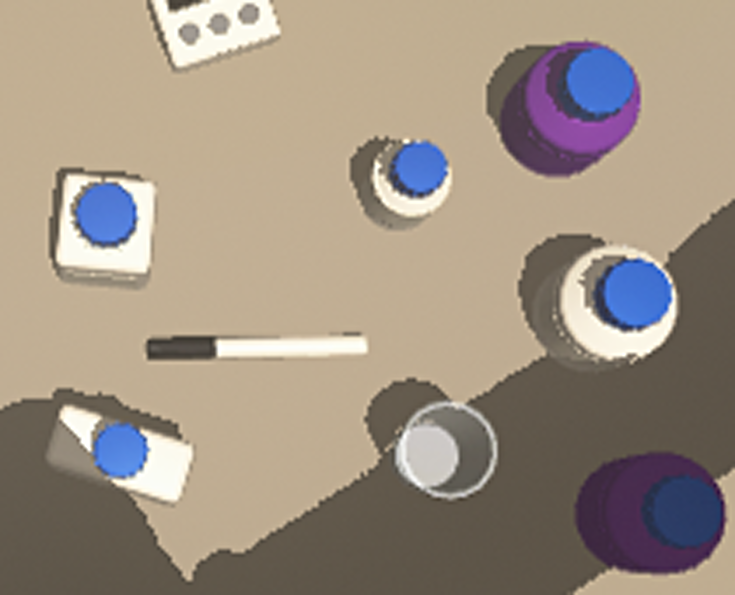

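The tray crop shows the four inserts, with the block corners at about (52,90), (487,47), (521,474) and (77,520) in crop pixels. The bottle crop shows the square bottle's shoulder corners at (66,172), (155,184), (148,272) and (60,262). The oblong's shoulder runs from (66,405) to (192,445) and (175,502).

```bash
python3 - <<'E'
from h import *
tc=lambda p:((p[0]+.5)/4-.5+140,(p[1]+.5)/4-.5+180)
bc=lambda p:((p[0]+.5)/3.5-.5+300,(p[1]+.5)/3.5-.5+160)
P=np.array([plane('top',tc(p),.028)[:2] for p in[(52,90),(487,47),(521,474),(77,520)]])
print(P.round(4),'sides',[np.linalg.norm(P[i]-P[i-1]).round(4) for i in range(4)],'c',P.mean(0).round(4))
for i in range(4):
    d=P[i]-P[i-1];print('ang',np.degrees(np.arctan2(d[1],d[0])).round(1))
c=P.mean(0)
u=(P[1]-P[0]+P[2]-P[3]);u/=np.linalg.norm(u); v=(P[3]-P[0]+P[2]-P[1]);v/=np.linalg.norm(v)
for n,a,b in(('sq',-1,-1),('small',1,-1),('large',-1,1),('obl',1,1)):print(n,(c+.055*(a*u+b*v)).round(4))
for n,p in(('small',(386,159)),('large',(183,402))):print('circ',n,plane('top',tc(p),.024)[:2].round(4), )
T=dict(sq=((330.1,220.6),(301.3,213.8),.094),small=((419.8,207.3),(321.8,182.3),.082),large=((481.5,243.4),(365.8,165.3),.098),obl=((334,288.3),(357,228.2),.092),pur=((470.9,182.7),(321.3,158.5),.098),pur2=((495.9,305.8),(411.7,171.8),.098),black=((546,246),(383,147.5),.098))
for n,(a,b,z) in T.items():
    p,e=tri(a,b);print(n,plane('top',a,z)[:2].round(4),p.round(4),e.round(4))
print('beaker',plane('top',bc((447,450)),.07)[:2].round(4))
for n,L,z in(('sq',[(66,172),(155,184),(148,272),(60,262)],.068),('obl',[(66,405),(192,445),(175,502)],.066)):
    P=np.array([plane('top',bc(p),z)[:2] for p in L])
    for i in range(1,len(P)):
        d=P[i]-P[i-1];print(n,np.linalg.norm(d).round(4),np.degrees(np.arctan2(d[1],d[0])).round(1))
    print((P.mean(0) if len(P)==4 else (P[0]+P[2])/2).round(4))
E
```

```text
[[0.6488 0.2761]
 [0.666  0.0591]
 [0.4542 0.0429]
 [0.4361 0.2577]] sides [np.float64(0.2134), np.float64(0.2177), np.float64(0.2124), np.float64(0.2156)] c [0.5513 0.159 ]
ang 4.9
ang -85.4
ang -175.6
ang 94.8
sq [0.6016 0.2182]
small [0.6106 0.1086]
large [0.492  0.2093]
obl [0.501  0.0997]
circ small [0.6111 0.1099]
circ large [0.4924 0.2086]
sq [ 0.5917 -0.0761] [ 0.5923 -0.0763  0.089 ] 0.0008
small [ 0.6158 -0.2442] [ 0.6173 -0.2454  0.0749] 0.0001
large [ 0.5433 -0.3498] [ 0.5451 -0.3532  0.0865] 0.0006
obl [ 0.4674 -0.0807] [ 0.4678 -0.0807  0.0851] 0.0001
pur [ 0.6567 -0.3374] [ 0.66   -0.3408  0.0859] 0.0004
pur2 [ 0.4306 -0.3684] [ 0.4321 -0.3721  0.0852] 0.0028
black [ 0.5362 -0.4657] [ 0.5383 -0.4704  0.0865] 0.0013
beaker [ 0.4655 -0.2534]
sq 0.0487 -99.0
sq 0.0484 174.2
sq 0.0477 82.3
[ 0.5917 -0.0765]
obl 0.0703 -108.7
obl 0.0315 161.9
[ 0.4672 -0.0809]
```

```bash
python3 - <<'E'
from h import *
shift([.616,-.2445,.18],0)
shift([.616,-.2445,.18],15)
E
```

```text
shift mm [-501.5  241.2   18.7] az deg -70.8 cur yaw 109.2 tilt [-0.    -0.001  1.   ] q [-0.95  0.36  0.01 -0.   -1.22 -0.29] t 0.1
shift mm [-501.5  241.2   18.7] az deg -85.8 cur yaw 109.2 tilt [-0.    -0.001  1.   ] q [-0.95  0.36  0.01 -0.   -1.22 -0.29] t 0.1
```

Emit:
arm_command(
  targets=[
    [-0.5015, 0.2412, 0.0187, 0, 0, -70.8, -1],
    [-0.5015, 0.2412, 0.0187, 0, 0, -70.8, -1],
    [-0.5015, 0.2412, 0.0187, 0, 0, -70.8, -1],
    [-0.5015, 0.2412, 0.0187, 0, 0, -70.8, -1],
    [-0.5015, 0.2412, 0.0187, 0, 0, -70.8, -1],
    [-0.5015, 0.2412, 0.0187, 0, 0, -70.8, -1],
    [-0.5015, 0.2412, 0.0187, 0, 0, -70.8, -1],
    [-0.5015, 0.2412, 0.0187, 0, 0, -70.8, -1],
    [-0.5015, 0.2412, 0.0187, 0, 0, -70.8, -1],
    [-0.5015, 0.2412, 0.0187, 0, 0, -70.8, -1],
    [-0.5015, 0.2412, 0.0187, 0, 0, -70.8, -1],
    [-0.5015, 0.2412, 0.0187, 0, 0, -70.8, -1],
  ],
)

```text
clock: 1.1
tcp_pos: [0.5769, -0.2831, 0.1822]
tcp_rot: [0.0, 0.707, -0.707, -0.0]
wrist_force: [0.8, -1.0, 0.6]
gripper_width: 1.003
gripper_force: 0.0
```

```bash
python3 - <<'E'
from h import *
shift([.616,-.2445,.12],0)
E
```

```text
shift mm [-38.5 -39.2  62.2] az deg 0.0 cur yaw -180.0 tilt [ 0. -0.  1.] q [-0.15  0.32 -0.09 -0.   -1.17  0.15] t 1.1
```

Emit:
arm_command(
  targets=[
    [-0.0385, -0.0392, 0.04, 0, 0, 0, -1],
    [-0.0385, -0.0392, 0.04, 0, 0, 0, -1],
    [-0.0385, -0.0392, 0.06, 0, 0, 0, -1],
    [-0.0385, -0.0392, 0.09, 0, 0, 0, -1],
    [-0.0385, -0.0392, 0.12, 0, 0, 0, -1],
    [-0.0385, -0.0392, 0.145, 0, 0, 0, -1],
    [-0.0385, -0.0392, 0.157, 0, 0, 0, -1],
    [-0.0385, -0.0392, 0.157, 0, 0, 0, -1],
    [-0.0385, -0.0392, 0.157, 0, 0, 0, 1],
    [-0.0385, -0.0392, 0.157, 0, 0, 0, 1],
    [-0.0385, -0.0392, 0.157, 0, 0, 0, 1],
    [-0.0385, -0.0392, 0.157, 0, 0, 0, 1],
  ],
  grip_force=15,
)

```text
clock: 2.1
tcp_pos: [0.6162, -0.2467, 0.0272]
tcp_rot: [0.001, -0.707, 0.707, -0.001]
wrist_force: [0.0, 0.7, 0.5]
gripper_width: 0.758
gripper_force: 0.0
```

Emit:
arm_command(
  targets=[
    [0, 0, 0, 0, 0, 0, 1],
    [0, 0, 0, 0, 0, 0, 1],
    [0, 0, 0, 0, 0, 0, 1],
    [0, 0, 0, 0, 0, 0, 1],
    [0, 0, 0, 0, 0, 0, 1],
    [0, 0, 0, 0, 0, 0, 1],
    [0, 0, 0, 0, 0, 0, 1],
  ],
)

```text
clock: 2.68
tcp_pos: [0.6165, -0.2467, 0.0272]
tcp_rot: [-0.001, 0.707, -0.707, 0.001]
wrist_force: [-1.2, 3.0, 8.8]
gripper_width: 0.38
gripper_force: 13.3
```

```bash
python3 - <<'E'
from h import *
t=manip.camera('top');s=manip.camera('side')
cv2.imwrite('pics/g1.png',np.hstack([cv2.resize(t[140:290,340:490],(399,399)),cv2.resize(s[90:240,250:400],(399,399))]))
print(manip.get_obs())
E
```

```text
{'clock': 2.7833, 'q': array([-8.72336019e-02,  4.84174807e-01, -2.16333880e-01,  7.23355728e-04,
       -8.67470424e-01,  8.71204018e-02]), 'dq': array([-3.63562055e-04, -3.84005900e-04,  4.55572128e-04, -5.27983779e-05,
        9.60086656e-04, -1.97013046e-04]), 'joint_efforts': array([-7.83927497e-01, -5.66202128e+01,  2.11323059e+01,  4.91579577e+00,
        2.43025012e-01,  2.41502555e-02]), 'tcp_pos': array([ 0.6165451 , -0.24667681,  0.0271788 ]), 'tcp_rot': array([-6.93982188e-04,  7.07231150e-01, -7.06980934e-01,  1.25651835e-03]), 'wrist_force': array([-0.79770763,  1.75330192,  8.54200467]), 'moment': array([0.64420175, 0.23259199, 0.01222275]), 'gripper_force': 13.295648011844605, 'gripper_width': 0.38100509279241745}
```

View pics/g1.png

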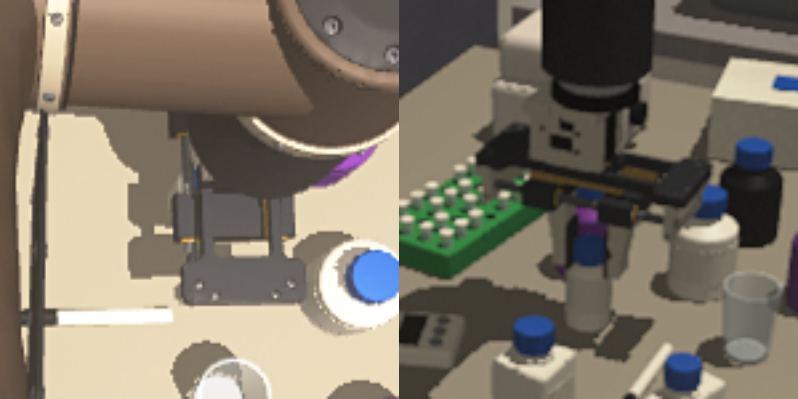

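```bash
python3 - <<'E'
from h import *
def proj(cam,X):
    c=manip.get_calibration(cam);p=rot(c['orientation']).inv().apply(np.array(X)-c['eye'])
    return np.array([c['K'][0,2]+c['K'][0,0]*p[0]/-p[2],c['K'][1,2]+c['K'][1,1]*p[1]/p[2]])
for X in([.6165,-.2467,.027],[.6165,-.2467,.046],[.6165,-.2467,.093],[.6165+.04,-.2467,.027],[.6165-.04,-.2467,.027],[.616,-.2445,0],[.616,-.2445,.074],[.657,-.337,.09]):
    a,b=proj('top',X),proj('side',X)
    print(X,a.round(),b.round(),'crop',((a-[340,140])*2.66).round(),((b-[250,90])*2.66+[399,0]).round())
E
```

```text
[0.6165, -0.2467, 0.027] [416. 213.] [322. 200.] crop [203. 193.] [590. 291.]
[0.6165, -0.2467, 0.046] [418. 211.] [322. 193.] crop [207. 188.] [591. 273.]
[0.6165, -0.2467, 0.093] [422. 206.] [323. 175.] crop [219. 175.] [592. 227.]
[0.6565000000000001, -0.2467, 0.027] [415. 193.] [307. 196.] crop [200. 141.] [550. 282.]
[0.5765, -0.2467, 0.027] [417. 233.] [337. 203.] crop [205. 247.] [631. 301.]
[0.616, -0.2445, 0] [413. 216.] [321. 209.] crop [194. 201.] [589. 318.]
[0.616, -0.2445, 0.074] [419. 208.] [322. 183.] crop [211. 181.] [591. 247.]
[0.657, -0.337, 0.09] [470. 184.] [322. 158.] crop [344. 116.] [590. 181.]
```

```bash
python3 - <<'E'
from h import *
s=manip.camera('side')
cv2.imwrite('pics/g2.png',cv2.resize(s[130:220,270:390],(800,600),interpolation=cv2.INTER_CUBIC))
E
```

```text
(no output)
```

View pics/g2.png

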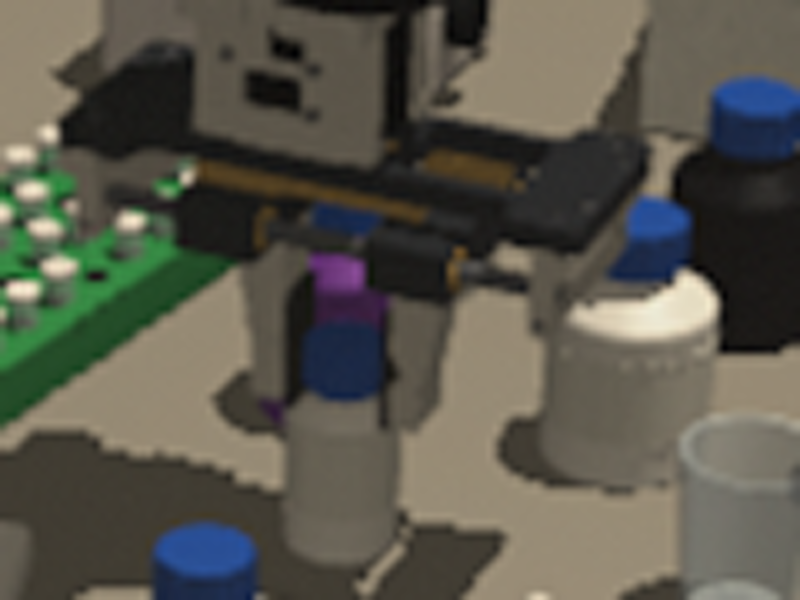

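The close crop shows the fingers (gap around crop x 315–380, tips at y≈425) sitting behind the small bottle. Only the pad edges are squeezing it, so the hand is further along −y than the cameras suggested. I'll release, lift and check the hand against the cameras.

Emit:
arm_command(
  targets=[
    [0, 0, 0, 0, 0, 0, -1],
    [0, 0, 0, 0, 0, 0, -1],
    [0, 0, 0, 0, 0, 0, -1],
    [0, 0, 0, 0, 0, 0, -1],
    [0, 0, 0, 0, 0, 0, -1],
    [0, 0, 0, 0, 0, 0, -1],
    [0, 0, -0.02, 0, 0, 0, -1],
    [0, 0, -0.05, 0, 0, 0, -1],
    [0, 0, -0.08, 0, 0, 0, -1],
    [0, 0, -0.1, 0, 0, 0, -1],
    [0, 0, -0.12, 0, 0, 0, -1],
    [0, 0, -0.12, 0, 0, 0, -1],
  ],
)

```text
clock: 3.83
tcp_pos: [0.6172, -0.2472, 0.15]
tcp_rot: [-0.001, 0.707, -0.707, 0.003]
wrist_force: [0.8, -0.1, 1.1]
gripper_width: 0.998
gripper_force: 0.0
```

```bash
cat >> h.py <<'E'
def proj(cam,X):
    c=manip.get_calibration(cam);p=rot(c['orientation']).inv().apply(np.array(X)-c['eye'])
    return np.array([c['K'][0,2]+c['K'][0,0]*p[0]/-p[2],c['K'][1,2]+c['K'][1,1]*p[1]/p[2]])
E
python3 - <<'E'
from h import *
t=manip.camera('top');s=manip.camera('side');o=manip.get_obs();p=o['tcp_pos'];r=rot(o['tcp_rot'])
for b in blobs(blue(s),40,600):print(b)
for im,n in((t,'top'),(s,'side')):
    for k in(-.044,0,.044):
        a=proj(n,p+r.apply([0,k,0]));print(n,k,a.round(1));cv2.circle(im,tuple(int(v) for v in a.round()),2,(0,0,255),-1)
print(p,'origin',proj('top',[0,0,0]),proj('side',[0,0,0]),proj('side',[0,0,.2]))
cv2.imwrite('pics/g3.png',np.hstack([cv2.resize(t[140:290,340:490],(399,399)),cv2.resize(s[80:230,250:400],(399,399))]))
E
```

```text
(array([409. , 122.7]), np.int32(161), array([391, 119,  37,   8], dtype=int32))
(array([383. , 147.2]), np.int32(130), array([377, 142,  13,  11], dtype=int32))
(array([321.2, 158.6]), np.int32(141), array([315, 153,  14,  12], dtype=int32))
(array([365.8, 165.3]), np.int32(155), array([359, 160,  15,  12], dtype=int32))
(array([412.3, 170.7]), np.int32(124), array([405, 166,  15,  12], dtype=int32))
(array([320.8, 183.7]), np.int32(81), array([316, 179,  11,  11], dtype=int32))
(array([300.4, 215.4]), np.int32(170), array([293, 209,  15,  14], dtype=int32))
(array([357.2, 227.4]), np.int32(95), array([350, 223,  13,  13], dtype=int32))
top -0.044 [426.3 175.4]
top 0 [427.4 199.9]
top 0.044 [428.6 224.7]
side -0.044 [306.2 151.5]
side 0 [323.5 155.2]
side 0.044 [341.3 158.9]
[ 0.61524177 -0.246403    0.14589212] origin [295.49922188 543.99776036] [590.20927398 355.68975849] [630.43353242 264.44812776]
```

View pics/g3.png

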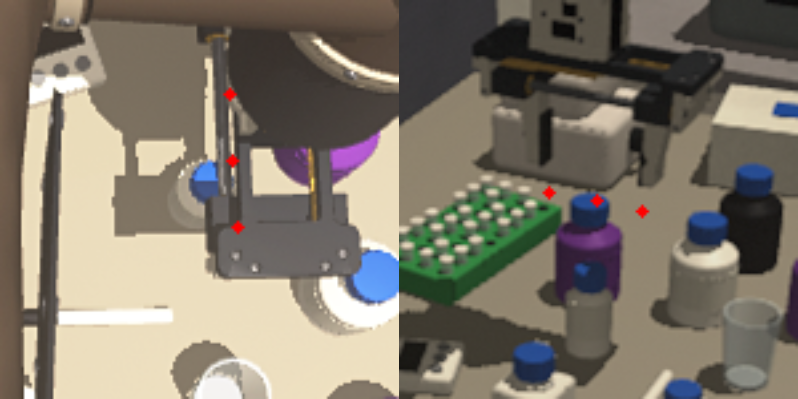

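Red dots mark the predicted fingertips. The real ones are about 10 px higher in the side view, at (304.9,142) and (344.4,148.8). In the top view the hand sits about 15–20 px further right. I'll quantify the offset.

```bash
python3 - <<'E'
from h import *
p=np.array([.6152,-.2464,.1459])
for d in(0,.02,.025,.03,.035):
    print(d,proj('side',p+[0,-d,0]).round(1),'top z.22',proj('top',p+[0,-d,.075]).round(1),'top z.25',proj('top',p+[0,-d,.105]).round(1))
print('want side mid',(324.6,145.4),'top plate centre x',340+288/2.66, 'gap gaussian')
print(tri((340+288/2.66,199.),(324.6,145.4)))
s=cv2.imread('pics/side0.png');t=cv2.imread('pics/top0.png')
print(manip.get_calibration('side')['eye'],manip.get_calibration('top')['eye'])
E
```

```text
0 [323.5 155.2] top z.22 [436.3 189.5] top z.25 [440.2 184.7]
0.02 [326.9 151.8] top z.22 [448.8 189.2] top z.25 [453.2 184.5]
0.025 [327.7 150.9] top z.22 [451.9 189.1] top z.25 [456.5 184.4]
0.03 [328.6 150.1] top z.22 [455.  189.1] top z.25 [459.7 184.3]
0.035 [329.4 149.3] top z.22 [458.2 189. ] top z.25 [463.  184.3]
want side mid (324.6, 145.4) top plate centre x 448.2706766917293 gap gaussian
(array([ 0.62004563, -0.27880696,  0.15470405]), np.float64(0.01228793237122946))
[0.18279784 0.79604416 0.69259833] [ 0.41681428 -0.07087103  1.03079122]
```

Emit:
arm_command(
  targets=[
    [0, 0, -0.04, 0, 0, 90, -1],
    [0, 0, -0.04, 0, 0, 90, -1],
    [0, 0, -0.04, 0, 0, 90, -1],
    [0, 0, -0.04, 0, 0, 90, -1],
    [0, 0, -0.04, 0, 0, 90, -1],
    [0, 0, -0.04, 0, 0, 90, -1],
    [0, 0, -0.04, 0, 0, 90, -1],
    [0, 0, -0.04, 0, 0, 90, -1],
    [0, 0, -0.04, 0, 0, 90, -1],
    [0, 0, -0.04, 0, 0, 90, -1],
    [0, 0, -0.04, 0, 0, 90, -1],
    [0, 0, -0.04, 0, 0, 90, -1],
  ],
)

```text
clock: 4.93
tcp_pos: [0.6142, -0.2462, 0.1834]
tcp_rot: [-0.002, -0.032, 0.999, 0.0]
wrist_force: [-0.9, 0.0, 0.3]
gripper_width: 1.002
gripper_force: 0.0
```

```bash
python3 - <<'E'
from h import *
t=manip.camera('top');s=manip.camera('side');o=manip.get_obs();p=o['tcp_pos'];r=rot(o['tcp_rot'])
print(p,o['tcp_rot'],o['q'])
T,S=t.copy(),s.copy()
for im,n in((T,'top'),(S,'side')):
    for k in(-.044,0,.044):
        a=proj(n,p+r.apply([0,k,0]));print(n,k,a.round(1));cv2.circle(im,tuple(int(v) for v in a.round()),2,(0,0,255),-1)
cv2.imwrite('pics/g4.png',np.hstack([cv2.resize(T[100:300,340:540],(400,400)),cv2.resize(S[60:210,250:400],(400,400))]))
E
```

```text
[ 0.61427315 -0.24622542  0.18357896] [-1.43995620e-03 -3.39577981e-02  9.99422139e-01  4.27832393e-04] [-8.75094019e-02  3.48548204e-01 -3.90186594e-02 -5.39820414e-04
 -1.18619189e+00 -1.41515491e+00]
top -0.044 [457.8 193.2]
top 0 [431.6 195.4]
top 0.044 [405.4 197.7]
side -0.044 [330.5 132.8]
side 0 [324.3 140.1]
side 0.044 [317.7 147.9]
```

View pics/g4.png

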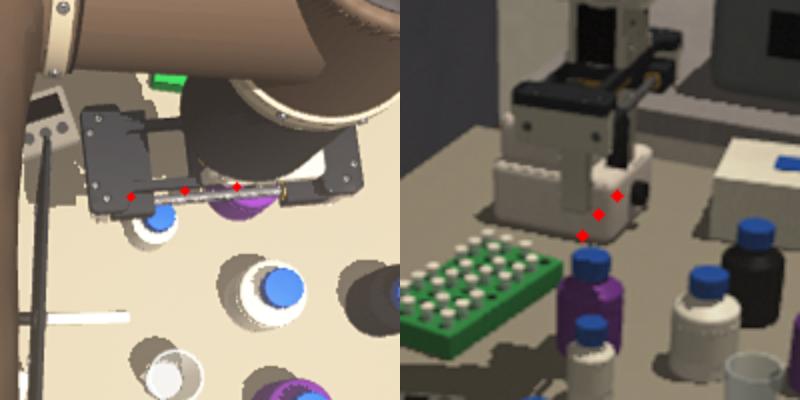

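The offset stays in the world frame when I turn the hand: it's mostly about +20 mm in height. The earlier grasp therefore landed on the small bottle's sloping shoulder. I'll check by lowering over an empty patch of bench.

```bash
python3 - <<'E'
from h import *
shift([.62,-.16,.03],0)
E
```

```text
shift mm [-12.   85.5 153.6] az deg -86.1 cur yaw 93.9 tilt [-0.003 -0.001  1.   ] q [-0.09  0.35 -0.04 -0.   -1.19 -1.42] t 5.0
```

Emit:
arm_command(
  targets=[
    [-0.012, 0.0855, 0.0, 0, 0, -86, -1],
    [-0.012, 0.0855, 0.0, 0, 0, -86, -1],
    [-0.012, 0.0855, 0.0, 0, 0, -86, -1],
    [-0.012, 0.0855, 0.0, 0, 0, -86, -1],
    [-0.012, 0.0855, 0.0, 0, 0, -86, -1],
    [-0.012, 0.0855, 0.03, 0, 0, -86, -1],
    [-0.012, 0.0855, 0.06, 0, 0, -86, -1],
    [-0.012, 0.0855, 0.09, 0, 0, -86, -1],
    [-0.012, 0.0855, 0.12, 0, 0, -86, -1],
    [-0.012, 0.0855, 0.15, 0, 0, -86, -1],
    [-0.012, 0.0855, 0.154, 0, 0, -86, -1],
    [-0.012, 0.0855, 0.154, 0, 0, -86, -1],
  ],
)

```text
clock: 6.03
tcp_pos: [0.6181, -0.1603, 0.0272]
tcp_rot: [0.002, 0.711, -0.703, -0.003]
wrist_force: [0.3, -0.3, 0.2]
gripper_width: 1.002
gripper_force: 0.0
```

Emit:
arm_command(
  targets=[
    [0, 0, 0.004, 0, 0, 0, -1],
    [0, 0, 0.008, 0, 0, 0, -1],
    [0, 0, 0.012, 0, 0, 0, -1],
    [0, 0, 0.016, 0, 0, 0, -1],
    [0, 0, 0.018, 0, 0, 0, -1],
    [0, 0, 0.018, 0, 0, 0, -1],
  ],
)

```text
clock: 6.53
tcp_pos: [0.6207, -0.1603, 0.0129]
tcp_rot: [-0.0, -0.707, 0.708, 0.0]
wrist_force: [-0.2, -0.9, 0.3]
gripper_width: 0.994
gripper_force: 0.0
```

```bash
python3 - <<'E'
from h import *
s=manip.camera('side');o=manip.get_obs();p=o['tcp_pos'];r=rot(o['tcp_rot'])
print(p,o['wrist_force'])
for k in(-.044,0,.044):
    a=proj('side',p+r.apply([0,k,0]));print(a.round(1));cv2.circle(s,tuple(int(v) for v in a.round()),1,(0,0,255),-1)
cv2.imwrite('pics/g5.png',cv2.resize(s[140:240,250:380],(780,600),interpolation=cv2.INTER_CUBIC))
E
```

```text
[ 0.62095458 -0.16035015  0.01330782] [ 0.14423441  0.06590029 -0.33613377]
[288.3 216.9]
[305.3 221.2]
[322.6 225.7]
```

View pics/g5.png

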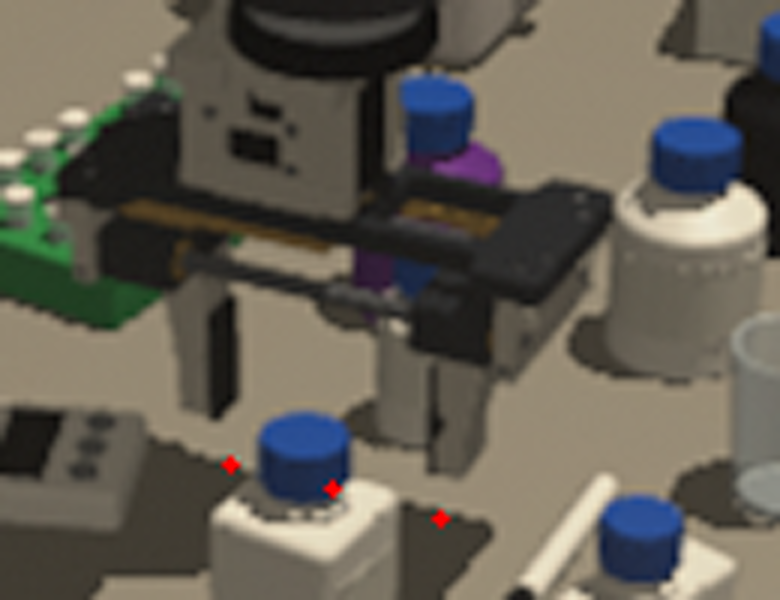

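The tips show at crop (240,405) and (430,465), about 9 px above the predicted dots, so they're still above the bench. I'll lower further, in small steps, until contact.

Emit:
arm_command(
  targets=[
    [0, 0, 0.003, 0, 0, 0, -1],
    [0, 0, 0.006, 0, 0, 0, -1],
    [0, 0, 0.009, 0, 0, 0, -1],
    [0, 0, 0.012, 0, 0, 0, -1],
    [0, 0, 0.012, 0, 0, 0, -1],
  ],
)

```text
clock: 7.0
tcp_pos: [0.6206, -0.1603, 0.0007]
tcp_rot: [-0.0, -0.707, 0.707, 0.0]
wrist_force: [-0.5, -0.5, -0.8]
gripper_width: 1.002
gripper_force: 0.0
```

Emit:
arm_command(
  targets=[
    [0, 0, 0.002, 0, 0, 0, -1],
    [0, 0, 0.004, 0, 0, 0, -1],
    [0, 0, 0.004, 0, 0, 0, -1],
  ],
)

```text
clock: 7.25
tcp_pos: [0.6208, -0.1603, -0.003]
tcp_rot: [-0.0, -0.707, 0.707, 0.0]
wrist_force: [-0.3, -0.7, -0.1]
gripper_width: 0.997
gripper_force: 0.0
```

Emit:
arm_command(
  targets=[
    [0, 0, 0.003, 0, 0, 0, -1],
    [0, 0, 0.006, 0, 0, 0, -1],
    [0, 0, 0.008, 0, 0, 0, -1],
    [0, 0, 0.01, 0, 0, 0, -1],
    [0, 0, 0.01, 0, 0, 0, -1],
  ],
)

```text
clock: 7.67
tcp_pos: [0.6207, -0.1603, -0.0131]
tcp_rot: [-0.0, -0.707, 0.707, 0.0]
wrist_force: [-0.3, 0.8, -0.0]
gripper_width: 1.002
gripper_force: 0.0
```

Emit:
arm_command(
  targets=[
    [0, 0, 0.0015, 0, 0, 0, -1],
    [0, 0, 0.003, 0, 0, 0, -1],
    [0, 0, 0.003, 0, 0, 0, -1],
  ],
)

```text
clock: 7.92
tcp_pos: [0.6209, -0.1603, -0.0158]
tcp_rot: [-0.0, -0.707, 0.707, 0.0]
wrist_force: [-0.3, -0.4, 0.0]
gripper_width: 1.0
gripper_force: 0.0
```

Emit:
arm_command(
  targets=[
    [0, 0, 0.0015, 0, 0, 0, -1],
    [0, 0, 0.003, 0, 0, 0, -1],
    [0, 0, 0.003, 0, 0, 0, -1],
  ],
)

```text
clock: 8.17
tcp_pos: [0.6209, -0.1603, -0.0189]
tcp_rot: [-0.0, -0.707, 0.707, 0.0]
wrist_force: [-0.0, -0.4, -0.5]
gripper_width: 1.004
gripper_force: 0.0
```

Emit:
arm_command(
  targets=[
    [0, 0, 0.001, 0, 0, 0, -1],
    [0, 0, 0.002, 0, 0, 0, -1],
    [0, 0, 0.002, 0, 0, 0, -1],
  ],
)

```text
clock: 8.42
tcp_pos: [0.621, -0.1603, -0.0207]
tcp_rot: [-0.0, -0.707, 0.707, 0.0]
wrist_force: [0.2, -0.4, -0.3]
gripper_width: 1.001
gripper_force: 0.0
```

Emit:
arm_command(
  targets=[
    [0, 0, 0.001, 0, 0, 0, -1],
    [0, 0, 0.002, 0, 0, 0, -1],
    [0, 0, 0.002, 0, 0, 0, -1],
  ],
)

```text
clock: 8.67
tcp_pos: [0.621, -0.1603, -0.0227]
tcp_rot: [-0.0, -0.707, 0.707, 0.0]
wrist_force: [0.3, 0.4, 0.1]
gripper_width: 1.0
gripper_force: 0.0
```

```bash
python3 - <<'E'
from h import *
s=manip.camera('side');t=manip.camera('top');o=manip.get_obs();p=o['tcp_pos'];r=rot(o['tcp_rot'])
print(p,o['wrist_force'],proj('side',[p[0],p[1],0]),proj('top',[p[0],p[1],0]))
cv2.imwrite('pics/s6.png',s);cv2.imwrite('pics/t6.png',t)
a=cv2.resize(s[165:240,265:365],(400,300),interpolation=cv2.INTER_CUBIC);b=cv2.resize(t[130:280,320:520],(400,300))
cv2.imwrite('pics/g6.png',np.hstack([a,b]))
E
```

```text
[ 0.62105297 -0.16035127 -0.02260232] [-0.46767535 -0.15835736  0.3507716 ] [305.22204306 225.97367484] [371.24635243 214.05592855]
```

View pics/g6.png

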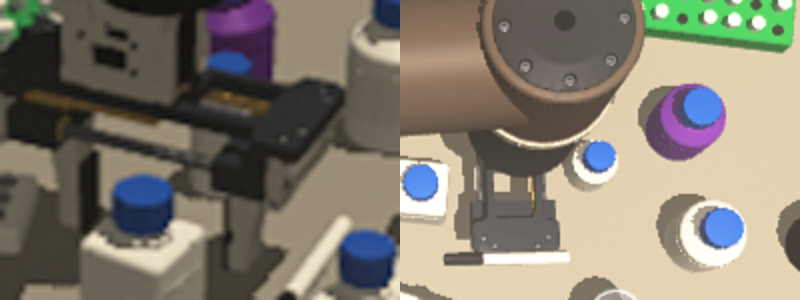

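At this reported z of −0.0226 the fingertips appear where a point on the bench should, at side pixel (305.5,225.8) against a predicted (305.2,226.0). So x and y are good and z reads about 23 mm low. I'll confirm with a touch.

Emit:
arm_command(
  targets=[
    [0, 0, 0.001, 0, 0, 0, -1],
    [0, 0, 0.002, 0, 0, 0, -1],
    [0, 0, 0.002, 0, 0, 0, -1],
  ],
)

```text
clock: 9.02
tcp_pos: [0.6209, -0.1603, -0.0248]
tcp_rot: [-0.0, -0.707, 0.707, 0.0]
wrist_force: [-0.4, 0.8, -0.0]
gripper_width: 1.003
gripper_force: 0.0
```

Emit:
arm_command(
  targets=[
    [0, 0, 0.001, 0, 0, 0, -1],
    [0, 0, 0.002, 0, 0, 0, -1],
    [0, 0, 0.002, 0, 0, 0, -1],
  ],
)

```text
clock: 9.27
tcp_pos: [0.6209, -0.1603, -0.0268]
tcp_rot: [-0.0, -0.707, 0.707, 0.0]
wrist_force: [-0.7, -0.8, -0.6]
gripper_width: 1.0
gripper_force: 0.0
```

Emit:
arm_command(
  targets=[
    [0, 0, 0.001, 0, 0, 0, -1],
    [0, 0, 0.002, 0, 0, 0, -1],
    [0, 0, 0.002, 0, 0, 0, -1],
  ],
)

```text
clock: 9.52
tcp_pos: [0.6211, -0.1604, -0.027]
tcp_rot: [0.0, 0.707, -0.707, 0.0]
wrist_force: [-4.7, 2.3, 13.6]
gripper_width: 1.0
gripper_force: 6.6
```

Emit:
arm_command(
  targets=[
    [0, 0, 0.001, 0, 0, 0, -1],
    [0, 0, 0.002, 0, 0, 0, -1],
    [0, 0, 0.002, 0, 0, 0, -1],
  ],
)

```text
clock: 9.77
tcp_pos: [0.6211, -0.1604, -0.0271]
tcp_rot: [-0.0, 0.707, -0.707, 0.0]
wrist_force: [-10.3, 4.3, 28.2]
gripper_width: 0.997
gripper_force: 14.3
```

Contact comes at a reported −0.027, so true z = reported + 0.027. I'll lift and re-measure the small bottle from the last top image.

Emit:
arm_command(
  targets=[
    [0, 0, -0.03, 0, 0, 0, -1],
    [0, 0, -0.065, 0, 0, 0, -1],
    [0, 0, -0.1, 0, 0, 0, -1],
    [0, 0, -0.13, 0, 0, 0, -1],
    [0, 0, -0.14, 0, 0, 0, -1],
    [0, 0, -0.14, 0, 0, 0, -1],
  ],
)

```text
clock: 10.27
tcp_pos: [0.6233, -0.1605, 0.1135]
tcp_rot: [-0.002, 0.707, -0.707, 0.002]
wrist_force: [0.2, 0.3, -0.1]
gripper_width: 0.994
gripper_force: 0.0
```

```bash
sed -i "s/np.array(pos)-o\['tcp_pos'\]/np.array(pos)-[0,0,.027]-o['tcp_pos']/" h.py; python3 - <<'E'
from h import *
t=cv2.imread('pics/t6.png')
for b in blobs(blue(t),100,600):print(b[0],[plane('top',b[0],z)[:2].round(4) for z in(.082,.094,.098)])
shift([.616,-.2445,.025],0)
E
```

```text
[ 58.4 124.1] [array([0.7944, 0.4449]), array([0.7896, 0.4384]), array([0.788 , 0.4362])]
[470.9 182.7] [array([ 0.6608, -0.342 ]), array([ 0.6578, -0.3385]), array([ 0.6567, -0.3374])]
[419.6 207.3] [array([ 0.6158, -0.2438]), array([ 0.6133, -0.2416]), array([ 0.6124, -0.2409])]
[330.  220.7] [array([ 0.5938, -0.076 ]), array([ 0.5916, -0.076 ]), array([ 0.5908, -0.0759])]
[481.5 243.3] [array([ 0.5456, -0.3546]), array([ 0.544, -0.351]), array([ 0.5435, -0.3498])]
[548.4 245.9] [array([ 0.5384, -0.4769]), array([ 0.5368, -0.4717]), array([ 0.5363, -0.47  ])]
[333.4 286.6] [array([ 0.4711, -0.0798]), array([ 0.4704, -0.0796]), array([ 0.4701, -0.0796])]
[495.6 305.7] [array([ 0.431 , -0.3729]), array([ 0.4308, -0.3691]), array([ 0.4308, -0.3679])]
shift mm [ 83.9   8.1 115.5] az deg 0.0 cur yaw -180.0 tilt [-0.     0.007  1.   ] q [ 0.05  0.37 -0.18  0.   -1.02 -0.05] t 10.3
```

Emit:
arm_command(
  targets=[
    [0.083, 0.005, 0, 0, 0, 0, -1],
    [0.083, 0.005, 0, 0, 0, 0, -1],
    [0.083, 0.005, 0.02, 0, 0, 0, -1],
    [0.083, 0.005, 0.05, 0, 0, 0, -1],
    [0.083, 0.005, 0.08, 0, 0, 0, -1],
    [0.083, 0.005, 0.1, 0, 0, 0, -1],
    [0.083, 0.005, 0.111, 0, 0, 0, -1],
    [0.083, 0.005, 0.111, 0, 0, 0, -1],
    [0.083, 0.005, 0.111, 0, 0, 0, 1],
    [0.083, 0.005, 0.111, 0, 0, 0, 1],
    [0.083, 0.005, 0.111, 0, 0, 0, 1],
    [0.083, 0.005, 0.111, 0, 0, 0, 1],
  ],
  grip_force=15,
)

```text
clock: 11.27
tcp_pos: [0.6171, -0.2434, -0.0]
tcp_rot: [-0.001, 0.707, -0.707, 0.001]
wrist_force: [0.8, -0.2, -0.2]
gripper_width: 0.756
gripper_force: 0.0
```

Emit:
arm_command(
  targets=[
    [0, 0, 0, 0, 0, 0, 1],
    [0, 0, 0, 0, 0, 0, 1],
    [0, 0, 0, 0, 0, 0, 1],
    [0, 0, 0, 0, 0, 0, 1],
    [0, 0, 0, 0, 0, 0, 1],
    [0, 0, 0, 0, 0, 0, 1],
  ],
)

```text
clock: 11.77
tcp_pos: [0.6163, -0.2433, -0.0012]
tcp_rot: [0.0, -0.707, 0.707, -0.0]
wrist_force: [-0.3, 0.6, 3.2]
gripper_width: 0.47
gripper_force: 15.0
```

Emit:
arm_command(
  targets=[
    [0, 0, -0.01, 0, 0, 0, 1],
    [0, 0, -0.04, 0, 0, 0, 1],
    [0, 0, -0.08, 0, 0, 0, 1],
    [0, 0, -0.12, 0, 0, 0, 1],
    [0, 0, -0.14, 0, 0, 0, 1],
    [-0.03, 0.0055, -0.14, 0, 0, 0, 1],
    [-0.07, 0.0055, -0.14, 0, 0, 0, 1],
    [-0.11, 0.0055, -0.14, 0, 0, 0, 1],
    [-0.15, 0.0055, -0.14, 0, 0, 0, 1],
    [-0.19, 0.0055, -0.14, 0, 0, 0, 1],
    [-0.23, 0.0055, -0.14, 0, 0, 0, 1],
    [-0.27, 0.0055, -0.14, 0, 0, 0, 1],
  ],
)

```text
clock: 12.77
tcp_pos: [0.6101, 0.0284, 0.1392]
tcp_rot: [0.0, -0.707, 0.707, -0.0]
wrist_force: [1.0, 0.3, -0.2]
gripper_width: 0.472
gripper_force: 15.0
```

```bash
python3 - <<'E'
from h import *
shift([.6108,.109,.05],4.7)
print(manip.get_obs()['gripper_width'])
E
```

```text
shift mm [-80.5  -0.6 116.2] az deg -4.7 cur yaw 180.0 tilt [0. 0. 1.] q [ 0.37  0.3  -0.22 -0.   -1.05 -0.37] t 12.8
0.47206278111135797
```

Emit:
arm_command(
  targets=[
    [-0.04, -0.0005, 0, 0, 0, 0, 1],
    [-0.08, -0.0005, 0, 0, 0, 0, 1],
    [-0.0805, -0.0005, 0, 0, 0, 0, 1],
    [-0.0805, -0.0005, 0.03, 0, 0, 0, 1],
    [-0.0805, -0.0005, 0.06, 0, 0, 0, 1],
    [-0.0805, -0.0005, 0.085, 0, 0, 0, 1],
    [-0.0805, -0.0005, 0.105, 0, 0, 0, 1],
    [-0.0805, -0.0005, 0.115, 0, 0, 0, 1],
    [-0.0805, -0.0005, 0.12, 0, 0, 0, 1],
    [-0.0805, -0.0005, 0.124, 0, 0, 0, 1],
    [-0.0805, -0.0005, 0.124, 0, 0, 0, 1],
  ],
)

```text
clock: 13.68
tcp_pos: [0.6115, 0.1072, 0.0148]
tcp_rot: [0.0, -0.707, 0.707, -0.0]
wrist_force: [0.1, 0.1, -1.6]
gripper_width: 0.474
gripper_force: 15.0
```

Emit:
arm_command(
  targets=[
    [0, 0, 0.001, 0, 0, 0, 1],
    [0, 0, 0.002, 0, 0, 0, 1],
    [0, 0, 0.0035, 0, 0, 0, 1],
    [0, 0, 0.0035, 0, 0, 0, 1],
  ],
)

```text
clock: 14.02
tcp_pos: [0.6114, 0.1073, 0.0114]
tcp_rot: [0.0, -0.707, 0.707, -0.0]
wrist_force: [-0.3, -0.1, -1.2]
gripper_width: 0.473
gripper_force: 15.0
```

Emit:
arm_command(
  targets=[
    [0, 0, 0.0005, 0, 0, 0, 1],
    [0, 0, 0.001, 0, 0, 0, 1],
    [0, 0, 0.0015, 0, 0, 0, 1],
    [0, 0, 0.0015, 0, 0, 0, 1],
  ],
)

```text
clock: 14.35
tcp_pos: [0.6114, 0.1072, 0.0107]
tcp_rot: [-0.0, 0.707, -0.707, 0.0]
wrist_force: [-2.9, 0.0, 8.9]
gripper_width: 0.472
gripper_force: 15.0
```

Emit:
arm_command(
  targets=[
    [0, 0, 0.0005, 0, 0, 0, 1],
    [0, 0, 0.001, 0, 0, 0, 1],
    [0, 0, 0.001, 0, 0, 0, 1],
  ],
)

```text
clock: 14.6
tcp_pos: [0.6115, 0.1072, 0.0107]
tcp_rot: [-0.0, 0.707, -0.707, 0.0]
wrist_force: [-6.4, 0.4, 16.5]
gripper_width: 0.474
gripper_force: 15.0
```

Emit:
arm_command(
  targets=[
    [0, 0, -0.002, 0, 0, 0, -1],
    [0, 0, -0.002, 0, 0, 0, -1],
    [0, 0, -0.002, 0, 0, 0, -1],
    [0, 0, -0.002, 0, 0, 0, -1],
    [0, 0, -0.002, 0, 0, 0, -1],
    [0, 0, -0.02, 0, 0, 0, -1],
    [0, 0, -0.05, 0, 0, 0, -1],
    [0, 0, -0.085, 0, 0, 0, -1],
    [0, 0, -0.12, 0, 0, 0, -1],
    [0, 0, -0.13, 0, 0, 0, -1],
    [0, 0, -0.13, 0, 0, 0, -1],
  ],
)

```text
clock: 15.52
tcp_pos: [0.6134, 0.1079, 0.1426]
tcp_rot: [-0.003, 0.707, -0.707, 0.001]
wrist_force: [1.0, 1.1, 0.7]
gripper_width: 0.997
gripper_force: 0.0
```

```bash
python3 - <<'E'
from h import *
shift([.468,-.0803,.035],161.3)
E
```

```text
shift mm [188.5 146.3 133.2] az deg 18.7 cur yaw -180.0 tilt [0.002 0.006 1.   ] q [ 0.49  0.31 -0.19  0.   -1.06 -0.49] t 15.5
```

Emit:
arm_command(
  targets=[
    [0.188, 0.1435, 0, 0, 0, 18.7, -1],
    [0.188, 0.1435, 0, 0, 0, 18.7, -1],
    [0.188, 0.1435, 0, 0, 0, 18.7, -1],
    [0.188, 0.1435, 0, 0, 0, 18.7, -1],
    [0.188, 0.1435, 0, 0, 0, 18.7, -1],
    [0.188, 0.1435, 0, 0, 0, 18.7, -1],
    [0.188, 0.1435, 0, 0, 0, 18.7, -1],
    [0.188, 0.1435, 0.025, 0, 0, 18.7, -1],
    [0.188, 0.1435, 0.03, 0, 0, 18.7, -1],
    [0.188, 0.1435, 0.03, 0, 0, 18.7, -1],
  ],
)

```text
clock: 16.35
tcp_pos: [0.4659, -0.081, 0.1065]
tcp_rot: [-0.002, -0.582, 0.813, 0.001]
wrist_force: [-0.5, -0.8, 0.4]
gripper_width: 0.999
gripper_force: 0.0
```

```bash
python3 - <<'E'
from h import *
s=manip.camera('side');t=manip.camera('top')
for b in blobs(blue(s),40,600):print(b[0],b[1])
cv2.imwrite('pics/g7.png',np.hstack([cv2.resize(s[150:350,200:400],(400,400)),cv2.resize(t[160:360,150:350],(400,400))]))
shift([.468,-.0803,.035],161.3)
E
```

```text
[408.6 122.6] 164
[383.9 147.3] 116
[415.6 170. ] 47
[355.2 227.5] 58
[249.9 259.9] 167
shift mm [ -0.6  -0.3 100.3] az deg 0.0 cur yaw 161.3 tilt [-0.001 -0.001  1.   ] q [ 0.25  0.11 -0.54  0.   -0.92 -0.57] t 16.4
```

View pics/g7.png

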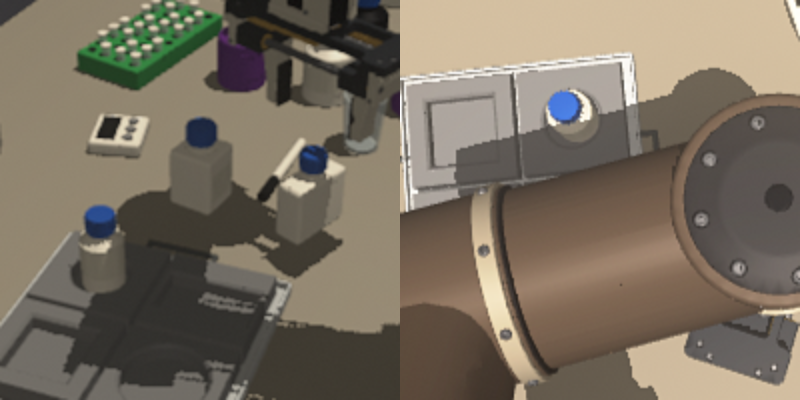

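The small bottle stands in its round recess at top-view crop (565,107). Next is the oblong.

Emit:
arm_command(
  targets=[
    [-0.0005, 0, 0.025, 0, 0, 0, -1],
    [-0.0005, 0, 0.05, 0, 0, 0, -1],
    [-0.0005, 0, 0.075, 0, 0, 0, -1],
    [-0.0005, 0, 0.09, 0, 0, 0, -1],
    [-0.0005, 0, 0.0985, 0, 0, 0, -1],
    [-0.0005, 0, 0.0985, 0, 0, 0, -1],
    [-0.0005, 0, 0.0985, 0, 0, 0, 1],
    [-0.0005, 0, 0.0985, 0, 0, 0, 1],
    [-0.0005, 0, 0.0985, 0, 0, 0, 1],
    [-0.0005, 0, 0.0985, 0, 0, 0, 1],
    [-0.0005, 0, 0.0985, 0, 0, 0, 1],
    [-0.0005, 0, 0.0985, 0, 0, 0, 1],
  ],
  grip_force=20,
)

```text
clock: 17.45
tcp_pos: [0.4681, -0.0803, 0.0105]
tcp_rot: [0.0, -0.583, 0.813, -0.0]
wrist_force: [-0.2, 0.3, 0.6]
gripper_width: 0.611
gripper_force: 0.0
```

Emit:
arm_command(
  targets=[
    [0, 0, 0, 0, 0, 0, 1],
    [0, 0, 0, 0, 0, 0, 1],
    [0, 0, 0, 0, 0, 0, 1],
    [0, 0, 0, 0, 0, 0, 1],
    [0, 0, 0, 0, 0, 0, 1],
    [0, 0, 0, 0, 0, 0, 1],
  ],
)

```text
clock: 17.95
tcp_pos: [0.4679, -0.0803, 0.01]
tcp_rot: [0.0, -0.583, 0.813, -0.0]
wrist_force: [-0.2, -0.3, 0.8]
gripper_width: 0.383
gripper_force: 20.0
```

```bash
python3 - <<'E'
from h import *
o=manip.get_obs();print(o['tcp_pos'],o['gripper_width'],o['gripper_force'],o['wrist_force'])
shift([.501,.0997,.19],94.6)
E
```

```text
[ 0.46791498 -0.08033357  0.01002231] 0.3832070158117189 19.965591430664062 [-0.18078794 -0.30322027  0.79595077]
shift mm [-181.1   26.4 -153. ] az deg 66.7 cur yaw 161.3 tilt [0. 0. 1.] q [ 0.25  0.25 -0.66  0.   -0.66 -0.57] t 17.9
```

Emit:
arm_command(
  targets=[
    [0, 0, -0.015, 0, 0, 0, 1],
    [0, 0, -0.05, 0, 0, 0, 1],
    [0, 0, -0.09, 0, 0, 0, 1],
    [0, 0, -0.13, 0, 0, 0, 1],
    [-0.03, 0.005, -0.14, 0, 0, 7, 1],
    [-0.06, 0.01, -0.14, 0, 0, 14, 1],
    [-0.09, 0.014, -0.14, 0, 0, 21, 1],
    [-0.12, 0.018, -0.14, 0, 0, 28, 1],
    [-0.15, 0.022, -0.14, 0, 0, 35, 1],
    [-0.175, 0.0264, -0.14, 0, 0, 42, 1],
    [-0.181, 0.0264, -0.14, 0, 0, 49, 1],
    [-0.181, 0.0264, -0.14, 0, 0, 56, 1],
  ],
)

```text
clock: 18.95
tcp_pos: [0.5008, 0.1014, 0.1493]
tcp_rot: [-0.001, -0.131, 0.991, -0.0]
wrist_force: [-0.2, 0.2, -1.3]
gripper_width: 0.385
gripper_force: 20.0
```

```bash
python3 - <<'E'
from h import *
shift([.501,.0997,.049],94.6)
E
```

```text
shift mm [ 1.000e-01 -1.700e+00  1.273e+02] az deg 10.5 cur yaw 105.1 tilt [-0.001 -0.     1.   ] q [ 0.58  0.13 -0.42 -0.   -1.03 -1.89] t 18.9
```

Emit:
arm_command(
  targets=[
    [0, -0.0017, 0, 0, 0, 7, 1],
    [0, -0.0017, 0, 0, 0, 10.5, 1],
    [0, -0.0017, 0, 0, 0, 10.5, 1],
    [0, -0.0017, 0.03, 0, 0, 10.5, 1],
    [0, -0.0017, 0.06, 0, 0, 10.5, 1],
    [0, -0.0017, 0.085, 0, 0, 10.5, 1],
    [0, -0.0017, 0.105, 0, 0, 10.5, 1],
    [0, -0.0017, 0.115, 0, 0, 10.5, 1],
    [0, -0.0017, 0.12, 0, 0, 10.5, 1],
    [0, -0.0017, 0.125, 0, 0, 10.5, 1],
    [0, -0.0017, 0.125, 0, 0, 10.5, 1],
  ],
)

```text
clock: 19.87
tcp_pos: [0.5015, 0.098, 0.0249]
tcp_rot: [-0.0, -0.042, 0.999, -0.0]
wrist_force: [0.6, 0.2, -1.4]
gripper_width: 0.389
gripper_force: 20.0
```

Emit:
arm_command(
  targets=[
    [0, 0, 0.001, 0, 0, 0, 1],
    [0, 0, 0.002, 0, 0, 0, 1],
    [0, 0, 0.002, 0, 0, 0, 1],
  ],
)

```text
clock: 20.12
tcp_pos: [0.5017, 0.0982, 0.0236]
tcp_rot: [0.001, -0.042, 0.999, 0.0]
wrist_force: [-0.6, 0.6, -1.4]
gripper_width: 0.384
gripper_force: 20.0
```

Emit:
arm_command(
  targets=[
    [0, 0, 0.001, 0, 0, 0, 1],
    [0, 0, 0.002, 0, 0, 0, 1],
    [0, 0, 0.002, 0, 0, 0, 1],
  ],
)

```text
clock: 20.37
tcp_pos: [0.5018, 0.0979, 0.0218]
tcp_rot: [0.001, -0.042, 0.999, 0.0]
wrist_force: [-1.5, -1.3, 5.2]
gripper_width: 0.386
gripper_force: 20.0
```

Emit:
arm_command(
  targets=[
    [0, 0, 0, 0, 0, 0, -1],
    [0, 0, 0, 0, 0, 0, -1],
    [0, 0, 0, 0, 0, 0, -1],
    [0, 0, 0, 0, 0, 0, -1],
    [0, 0, 0, 0, 0, 0, -1],
    [0, 0, -0.02, 0, 0, 0, -1],
    [0, 0, -0.05, 0, 0, 0, -1],
    [0, 0, -0.085, 0, 0, 0, -1],
    [0, 0, -0.12, 0, 0, 0, -1],
    [0, 0, -0.13, 0, 0, 0, -1],
    [0, 0, -0.13, 0, 0, 0, -1],
    [0, 0, -0.13, 0, 0, 0, -1],
  ],
)

```text
clock: 21.37
tcp_pos: [0.5014, 0.0982, 0.1514]
tcp_rot: [0.001, -0.042, 0.999, 0.001]
wrist_force: [-1.0, 0.9, -0.7]
gripper_width: 0.998
gripper_force: 0.0
```

```bash
python3 - <<'E'
from h import *
s=manip.camera('side')
cv2.imwrite('pics/g8.png',cv2.resize(s[180:390,160:380],(628,600)))
shift([.5917,-.0763,.037],82.5)
E
```

```text
shift mm [ -76.2 -181.1  140.3] az deg 12.3 cur yaw 94.8 tilt [-0.001 -0.     1.   ] q [ 0.58  0.13 -0.42 -0.   -1.03 -2.07] t 21.4
```

View pics/g8.png

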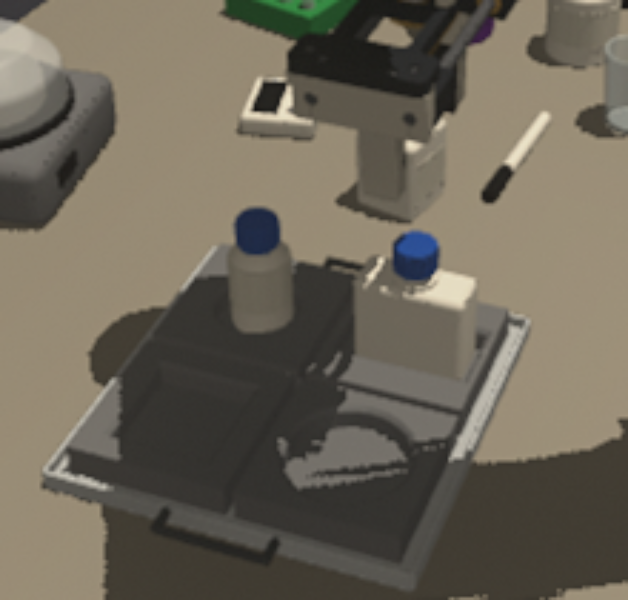

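Both bottles stand in their recesses: small round at crop (260,300), oblong at (415,310). Next is the square bottle.

Emit:
arm_command(
  targets=[
    [-0.015, -0.036, 0, 0, 0, 3, -1],
    [-0.03, -0.072, 0, 0, 0, 6, -1],
    [-0.045, -0.108, 0, 0, 0, 9, -1],
    [-0.06, -0.144, 0, 0, 0, 12.3, -1],
    [-0.076, -0.181, 0, 0, 0, 12.3, -1],
    [-0.076, -0.181, 0.02, 0, 0, 12.3, -1],
    [-0.076, -0.181, 0.05, 0, 0, 12.3, -1],
    [-0.076, -0.181, 0.08, 0, 0, 12.3, -1],
    [-0.076, -0.181, 0.11, 0, 0, 12.3, -1],
    [-0.076, -0.181, 0.13, 0, 0, 12.3, -1],
    [-0.076, -0.181, 0.1395, 0, 0, 12.3, -1],
    [-0.076, -0.181, 0.1395, 0, 0, 12.3, -1],
  ],
)

```text
clock: 22.42
tcp_pos: [0.5894, -0.0765, 0.0078]
tcp_rot: [-0.003, 0.066, 0.998, -0.001]
wrist_force: [0.5, -0.9, 0.2]
gripper_width: 1.002
gripper_force: 0.0
```

Emit:
arm_command(
  targets=[
    [0, 0, 0, 0, 0, 0, 1],
    [0, 0, 0, 0, 0, 0, 1],
    [0, 0, 0, 0, 0, 0, 1],
    [0, 0, 0, 0, 0, 0, 1],
    [0, 0, 0, 0, 0, 0, 1],
    [0, 0, 0, 0, 0, 0, 1],
    [0, 0, 0, 0, 0, 0, 1],
    [0, 0, 0, 0, 0, 0, 1],
    [0, 0, 0, 0, 0, 0, 1],
  ],
)

```text
clock: 23.17
tcp_pos: [0.5924, -0.076, 0.0122]
tcp_rot: [0.0, 0.065, 0.998, 0.0]
wrist_force: [-1.2, 1.7, 6.5]
gripper_width: 0.595
gripper_force: 19.9
```

```bash
python3 - <<'E'
from h import *
shift([.6016,.2182,.19],94.7)
E
```

```text
shift mm [  29.2  292.9 -150.8] az deg -12.2 cur yaw 82.5 tilt [ 0.001 -0.     1.   ] q [ 0.2   0.41 -0.38  0.   -0.77 -1.9 ] t 23.2
```

Emit:
arm_command(
  targets=[
    [0, 0, -0.015, 0, 0, 0, 1],
    [0, 0, -0.05, 0, 0, 0, 1],
    [0, 0, -0.09, 0, 0, 0, 1],
    [0, 0, -0.13, 0, 0, 0, 1],
    [0.0035, 0.035, -0.15, 0, 0, -2, 1],
    [0.007, 0.07, -0.15, 0, 0, -4, 1],
    [0.011, 0.11, -0.15, 0, 0, -6, 1],
    [0.015, 0.15, -0.15, 0, 0, -8, 1],
    [0.019, 0.19, -0.15, 0, 0, -10, 1],
    [0.023, 0.23, -0.15, 0, 0, -12.2, 1],
    [0.027, 0.27, -0.15, 0, 0, -12.2, 1],
    [0.029, 0.293, -0.15, 0, 0, -12.2, 1],
  ],
)

```text
clock: 24.17
tcp_pos: [0.6012, 0.2219, 0.1609]
tcp_rot: [-0.0, -0.042, 0.999, 0.0]
wrist_force: [0.7, -0.2, -2.3]
gripper_width: 0.593
gripper_force: 19.9
```

Emit:
arm_command(
  targets=[
    [0, 0, 0, 0, 0, 0, 1],
    [0, 0, 0, 0, 0, 0, 1],
  ],
)

```text
clock: 24.33
tcp_pos: [0.601, 0.2196, 0.1604]
tcp_rot: [-0.001, -0.042, 0.999, -0.0]
wrist_force: [-0.8, -0.5, -1.3]
gripper_width: 0.589
gripper_force: 19.9
```

```bash
python3 - <<'E'
from h import *
shift([.6016,.2182,.051],94.7)
E
```

```text
shift mm [ -0.7  -1.4 136.4] az deg 0.1 cur yaw 94.8 tilt [-0.002  0.001  1.   ] q [ 0.65  0.33 -0.12 -0.   -1.12 -2.14] t 24.3
```

Emit:
arm_command(
  targets=[
    [-0.0005, -0.001, 0.02, 0, 0, 0, 1],
    [-0.0005, -0.001, 0.055, 0, 0, 0, 1],
    [-0.0005, -0.001, 0.085, 0, 0, 0, 1],
    [-0.0005, -0.001, 0.105, 0, 0, 0, 1],
    [-0.0005, -0.001, 0.118, 0, 0, 0, 1],
    [-0.0005, -0.001, 0.126, 0, 0, 0, 1],
    [-0.0005, -0.001, 0.13, 0, 0, 0, 1],
    [-0.0005, -0.001, 0.134, 0, 0, 0, 1],
    [-0.0005, -0.001, 0.134, 0, 0, 0, 1],
  ],
)

```text
clock: 25.08
tcp_pos: [0.6025, 0.2169, 0.0275]
tcp_rot: [0.0, -0.041, 0.999, 0.0]
wrist_force: [-0.3, -1.0, -1.6]
gripper_width: 0.592
gripper_force: 19.9
```

Emit:
arm_command(
  targets=[
    [0, 0, 0.001, 0, 0, 0, 1],
    [0, 0, 0.002, 0, 0, 0, 1],
    [0, 0, 0.0025, 0, 0, 0, 1],
    [0, 0, 0.0025, 0, 0, 0, 1],
  ],
)

```text
clock: 25.42
tcp_pos: [0.6025, 0.2174, 0.0254]
tcp_rot: [0.0, -0.041, 0.999, 0.0]
wrist_force: [-0.1, -0.4, -1.6]
gripper_width: 0.592
gripper_force: 19.9
```

Emit:
arm_command(
  targets=[
    [0, 0, 0.001, 0, 0, 0, 1],
    [0, 0, 0.0015, 0, 0, 0, 1],
    [0, 0, 0.0015, 0, 0, 0, 1],
  ],
)

```text
clock: 25.67
tcp_pos: [0.6025, 0.2174, 0.0242]
tcp_rot: [0.0, -0.041, 0.999, 0.0]
wrist_force: [-1.5, -0.3, 5.1]
gripper_width: 0.596
gripper_force: 19.9
```

Emit:
arm_command(
  targets=[
    [0, 0, 0, 0, 0, 0, -1],
    [0, 0, 0, 0, 0, 0, -1],
    [0, 0, 0, 0, 0, 0, -1],
    [0, 0, 0, 0, 0, 0, -1],
    [0, 0, 0, 0, 0, 0, -1],
    [0, 0, -0.02, 0, 0, 0, -1],
    [0, 0, -0.05, 0, 0, 0, -1],
    [0, 0, -0.085, 0, 0, 0, -1],
    [0, 0, -0.12, 0, 0, 0, -1],
    [0, 0, -0.14, 0, 0, 0, -1],
    [0, 0, -0.14, 0, 0, 0, -1],
    [0, 0, -0.14, 0, 0, 0, -1],
  ],
)

```text
clock: 26.67
tcp_pos: [0.6029, 0.2177, 0.1651]
tcp_rot: [0.001, -0.041, 0.999, 0.001]
wrist_force: [0.3, 0.4, -1.2]
gripper_width: 1.002
gripper_force: 0.0
```

```bash
python3 - <<'E'
from h import *
shift([.5440,-.3500,.19],48)
E
```

```text
shift mm [ 105.  -561.     0.8] az deg 46.7 cur yaw 94.7 tilt [ 0.003 -0.002  1.   ] q [ 0.65  0.32 -0.12 -0.   -1.12 -2.14] t 26.7
```

Emit:
arm_command(
  targets=[
    [0.0075, -0.04, 0, 0, 0, 0, -1],
    [0.015, -0.08, 0, 0, 0, 3, -1],
    [0.0225, -0.12, 0, 0, 0, 7, -1],
    [0.03, -0.16, 0, 0, 0, 11, -1],
    [0.0375, -0.2, 0, 0, 0, 15, -1],
    [0.045, -0.24, 0, 0, 0, 19, -1],
    [0.0525, -0.28, 0, 0, 0, 23, -1],
    [0.06, -0.32, 0, 0, 0, 27, -1],
    [0.0675, -0.36, 0, 0, 0, 31, -1],
    [0.075, -0.4, 0, 0, 0, 35, -1],
    [0.0825, -0.44, 0, 0, 0, 39, -1],
    [0.09, -0.48, 0, 0, 0, 43, -1],
  ],
)

```text
clock: 27.67
tcp_pos: [0.5504, -0.2702, 0.162]
tcp_rot: [-0.001, 0.33, 0.944, -0.0]
wrist_force: [2.4, 0.2, -0.7]
gripper_width: 0.998
gripper_force: 0.0
```

```bash
python3 - <<'E'
from h import *
shift([.5440,-.3500,.039],48)
E
```

```text
shift mm [-45.  -66.3 150. ] az deg 3.5 cur yaw 51.5 tilt [-0.002  0.001  1.   ] q [-0.14  0.29 -0.18 -0.   -1.11 -2.1 ] t 27.7
```

Emit:
arm_command(
  targets=[
    [-0.02, -0.03, 0, 0, 0, 3.5, -1],
    [-0.045, -0.066, 0, 0, 0, 3.5, -1],
    [-0.045, -0.066, 0.02, 0, 0, 3.5, -1],
    [-0.045, -0.066, 0.05, 0, 0, 3.5, -1],
    [-0.045, -0.066, 0.05, 0, 0, 3.5, -1],
    [-0.045, -0.066, 0.05, 0, 0, 3.5, -1],
  ],
)

```text
clock: 28.17
tcp_pos: [0.5441, -0.3478, 0.1109]
tcp_rot: [-0.003, 0.357, 0.934, -0.0]
wrist_force: [1.1, -0.0, 0.9]
gripper_width: 1.003
gripper_force: 0.0
```

```bash
python3 - <<'E'
from h import *
s=manip.camera('side')
for b in blobs(blue(s),40,600):print(b[0],b[1])
shift([.5440,-.3500,.039],48)
cv2.imwrite('pics/g9.png',cv2.resize(s[100:240,280:460],(770,600)))
E
```

```text
[414.1 123.5] 108
[382.5 148.4] 108
[321.2 158.9] 131
[365.5 165.6] 142
[412.2 171.2] 137
[250.  259.7] 161
[305.1 268.8] 218
[221.8 289.4] 208
shift mm [ -0.2  -2.4 101. ] az deg 0.2 cur yaw 48.2 tilt [-0.002  0.001  1.   ] q [-0.27  0.38 -0.16  0.   -1.03 -2.03] t 28.2
```

View pics/g9.png

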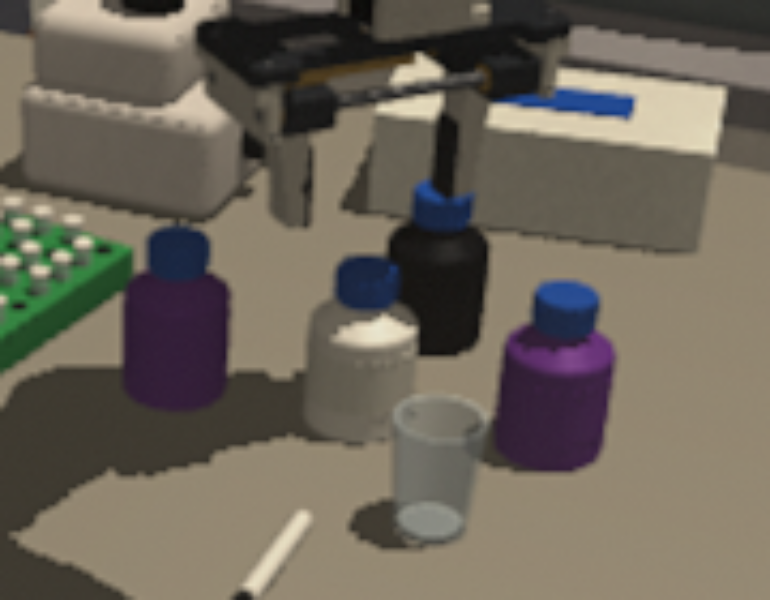

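The fingers straddle the large bottle's axis, with tips at crop (290,220) and (455,195) and the cap at (368,285). Clear to descend.

Emit:
arm_command(
  targets=[
    [0, -0.0015, 0.02, 0, 0, 0, -1],
    [0, -0.0015, 0.04, 0, 0, 0, -1],
    [0, -0.0015, 0.06, 0, 0, 0, -1],
    [0, -0.0015, 0.08, 0, 0, 0, -1],
    [0, -0.0015, 0.092, 0, 0, 0, -1],
    [0, -0.0015, 0.1, 0, 0, 0, -1],
    [0, -0.0015, 0.1, 0, 0, 0, -1],
    [0, -0.0015, 0.1, 0, 0, 0, 1],
    [0, -0.0015, 0.1, 0, 0, 0, 1],
    [0, -0.0015, 0.1, 0, 0, 0, 1],
    [0, -0.0015, 0.1, 0, 0, 0, 1],
    [0, -0.0015, 0.1, 0, 0, 0, 1],
  ],
  grip_force=25,
)

```text
clock: 29.22
tcp_pos: [0.5456, -0.3497, 0.0145]
tcp_rot: [0.001, 0.357, 0.934, -0.0]
wrist_force: [-0.5, -0.6, 3.9]
gripper_width: 0.727
gripper_force: 25.0
```

Emit:
arm_command(
  targets=[
    [0, 0, 0, 0, 0, 0, 1],
    [0, 0, 0, 0, 0, 0, 1],
    [0, 0, 0, 0, 0, 0, 1],
  ],
)

```text
clock: 29.47
tcp_pos: [0.5456, -0.3497, 0.0145]
tcp_rot: [0.001, 0.357, 0.934, -0.0]
wrist_force: [-1.7, -0.1, 6.7]
gripper_width: 0.72
gripper_force: 25.0
```

```bash
python3 - <<'E'
from h import *
shift([.492,.2090,.2],94.7)
E
```

```text
shift mm [ 412.2  380.8 -159. ] az deg -46.5 cur yaw 48.2 tilt [ 0.001 -0.     1.   ] q [-0.27  0.48 -0.26  0.   -0.83 -2.03] t 29.5
```

Emit:
arm_command(
  targets=[
    [0, 0, -0.015, 0, 0, 0, 1],
    [0, 0, -0.05, 0, 0, 0, 1],
    [0, 0, -0.09, 0, 0, 0, 1],
    [0, 0, -0.13, 0, 0, 0, 1],
    [0, 0, -0.155, 0, 0, 0, 1],
    [0.022, 0.0205, -0.155, 0, 0, -4, 1],
    [0.051, 0.0475, -0.155, 0, 0, -9, 1],
    [0.081, 0.0745, -0.155, 0, 0, -14, 1],
    [0.11, 0.1015, -0.155, 0, 0, -20, 1],
    [0.139, 0.1285, -0.155, 0, 0, -26, 1],
    [0.168, 0.1555, -0.155, 0, 0, -32, 1],
    [0.198, 0.183, -0.155, 0, 0, -38, 1],
  ],
)

```text
clock: 30.47
tcp_pos: [0.5187, -0.0792, 0.1683]
tcp_rot: [-0.0, 0.031, 1.0, 0.0]
wrist_force: [1.3, 1.5, -1.5]
gripper_width: 0.719
gripper_force: 25.0
```

```bash
python3 - <<'E'
from h import *
print(manip.get_obs()['gripper_width'])
shift([.492,.2090,.2],94.7)
E
```

```text
0.7186022584963543
shift mm [ 44.5 286.   -4.6] az deg -8.3 cur yaw 86.4 tilt [-0. -0.  1.] q [ 0.22  0.14 -0.36 -0.   -1.07 -1.85] t 30.5
```

Emit:
arm_command(
  targets=[
    [0.006, 0.036, 0, 0, 0, -2, 1],
    [0.012, 0.076, 0, 0, 0, -4, 1],
    [0.018, 0.116, 0, 0, 0, -6, 1],
    [0.0245, 0.156, 0, 0, 0, -8.3, 1],
    [0.031, 0.196, 0, 0, 0, -8.3, 1],
    [0.037, 0.236, 0, 0, 0, -8.3, 1],
    [0.042, 0.268, 0, 0, 0, -8.3, 1],
    [0.0445, 0.286, 0, 0, 0, -8.3, 1],
    [0.0445, 0.286, 0, 0, 0, -8.3, 1],
    [0.0445, 0.286, 0, 0, 0, -8.3, 1],
    [0.0445, 0.286, 0, 0, 0, -8.3, 1],
  ],
)

```text
clock: 31.38
tcp_pos: [0.4938, 0.2071, 0.1681]
tcp_rot: [-0.0, -0.039, 0.999, -0.0]
wrist_force: [-0.2, -0.2, -2.5]
gripper_width: 0.719
gripper_force: 25.0
```

```bash
python3 - <<'E'
from h import *
print(manip.get_obs()['tcp_pos'],manip.get_obs()['wrist_force'])
shift([.492,.2090,.0535],94.7)
E
```

```text
[0.49379086 0.20709198 0.16810557] [-0.1686885  -0.2466325  -2.51046966]
shift mm [  1.5   2.1 141.6] az deg -0.2 cur yaw 94.5 tilt [-0.001  0.     1.   ] q [ 0.76  0.15 -0.34 -0.   -1.08 -2.26] t 31.4
```

Emit:
arm_command(
  targets=[
    [0.0015, 0.0015, 0.02, 0, 0, 0, 1],
    [0.0015, 0.0015, 0.055, 0, 0, 0, 1],
    [0.0015, 0.0015, 0.085, 0, 0, 0, 1],
    [0.0015, 0.0015, 0.108, 0, 0, 0, 1],
    [0.0015, 0.0015, 0.122, 0, 0, 0, 1],
    [0.0015, 0.0015, 0.13, 0, 0, 0, 1],
    [0.0015, 0.0015, 0.135, 0, 0, 0, 1],
    [0.0015, 0.0015, 0.1385, 0, 0, 0, 1],
    [0.0015, 0.0015, 0.1385, 0, 0, 0, 1],
  ],
)

```text
clock: 32.13
tcp_pos: [0.4929, 0.2086, 0.0301]
tcp_rot: [0.0, -0.039, 0.999, 0.0]
wrist_force: [0.3, -0.2, -1.3]
gripper_width: 0.719
gripper_force: 25.0
```

Emit:
arm_command(
  targets=[
    [0, 0, 0.001, 0, 0, 0, 1],
    [0, 0, 0.002, 0, 0, 0, 1],
    [0, 0, 0.002, 0, 0, 0, 1],
  ],
)

```text
clock: 32.38
tcp_pos: [0.4929, 0.209, 0.0285]
tcp_rot: [0.0, -0.039, 0.999, 0.0]
wrist_force: [-0.8, 0.0, -2.1]
gripper_width: 0.718
gripper_force: 25.0
```

Emit:
arm_command(
  targets=[
    [0, 0, 0.001, 0, 0, 0, 1],
    [0, 0, 0.0015, 0, 0, 0, 1],
    [0, 0, 0.0015, 0, 0, 0, 1],
  ],
)

```text
clock: 32.63
tcp_pos: [0.4926, 0.2089, 0.0265]
tcp_rot: [0.0, -0.039, 0.999, 0.0]
wrist_force: [0.7, 0.3, -2.7]
gripper_width: 0.715
gripper_force: 25.0
```

Emit:
arm_command(
  targets=[
    [0, 0, 0.0005, 0, 0, 0, 1],
    [0, 0, 0.001, 0, 0, 0, 1],
    [0, 0, 0.001, 0, 0, 0, 1],
  ],
)

```text
clock: 32.88
tcp_pos: [0.4927, 0.2088, 0.0264]
tcp_rot: [0.0, -0.039, 0.999, -0.0]
wrist_force: [-4.1, -1.2, 9.9]
gripper_width: 0.721
gripper_force: 25.0
```

On the recess floor. I'll release, lift and move the arm clear for the final look.

Emit:
arm_command(
  targets=[
    [0, 0, 0, 0, 0, 0, -1],
    [0, 0, 0, 0, 0, 0, -1],
    [0, 0, 0, 0, 0, 0, -1],
    [0, 0, 0, 0, 0, 0, -1],
    [0, 0, 0, 0, 0, 0, -1],
    [0, 0, -0.02, 0, 0, 0, -1],
    [0, 0, -0.05, 0, 0, 0, -1],
    [0, 0, -0.085, 0, 0, 0, -1],
    [0, 0, -0.12, 0, 0, 0, -1],
    [0, 0, -0.15, 0, 0, 0, -1],
    [0, -0.03, -0.15, 0, 0, 0, -1],
    [0, -0.06, -0.15, 0, 0, 0, -1],
  ],
)

```text
clock: 33.88
tcp_pos: [0.4984, 0.15, 0.1777]
tcp_rot: [0.002, -0.04, 0.999, 0.001]
wrist_force: [0.8, -0.8, -0.8]
gripper_width: 0.999
gripper_force: 0.0
```

Emit:
arm_command(
  targets=[
    [0, -0.04, 0, 0, 0, 0, -1],
    [0, -0.08, 0, 0, 0, 0, -1],
    [0, -0.12, 0, 0, 0, 0, -1],
    [0, -0.16, 0, 0, 0, 0, -1],
    [0, -0.2, 0, 0, 0, 0, -1],
    [0, -0.24, 0, 0, 0, 0, -1],
    [0, -0.28, 0, 0, 0, 0, -1],
    [0, -0.32, 0, 0, 0, 0, -1],
    [0, -0.32, 0, 0, 0, 0, -1],
    [0, -0.32, 0, 0, 0, 0, -1],
  ],
)

```text
clock: 34.72
tcp_pos: [0.5218, -0.1722, 0.1749]
tcp_rot: [-0.001, -0.037, 0.999, 0.0]
wrist_force: [0.6, -0.2, 0.2]
gripper_width: 1.002
gripper_force: 0.0
```

```bash
python3 - <<'E'
from h import *
s=manip.camera('side');t=manip.camera('top')
for b in blobs(blue(t),100,600):print(b[0],b[1],[plane('top',b[0],z)[:2].round(4) for z in(.094,.106,.110)])
cv2.imwrite('pics/f.png',np.hstack([cv2.resize(s[150:350,180:380],(400,400)),cv2.resize(t[170:330,135:295],(400,400))]))
o=manip.get_obs();print(o['tcp_pos'],o['gripper_width'])
E
```

```text
[ 58.6 124. ] 230 [array([0.7898, 0.438 ]), array([0.785 , 0.4315]), array([0.7834, 0.4293])]
[548.3 245.9] 299 [array([ 0.5368, -0.4716]), array([ 0.5353, -0.4664]), array([ 0.5348, -0.4647])]
[495.5 305.7] 313 [array([ 0.4308, -0.3689]), array([ 0.4306, -0.3651]), array([ 0.4306, -0.3639])]
[ 0.52209184 -0.17002402  0.17518538] 1.0052535625057109
```

View pics/f.png

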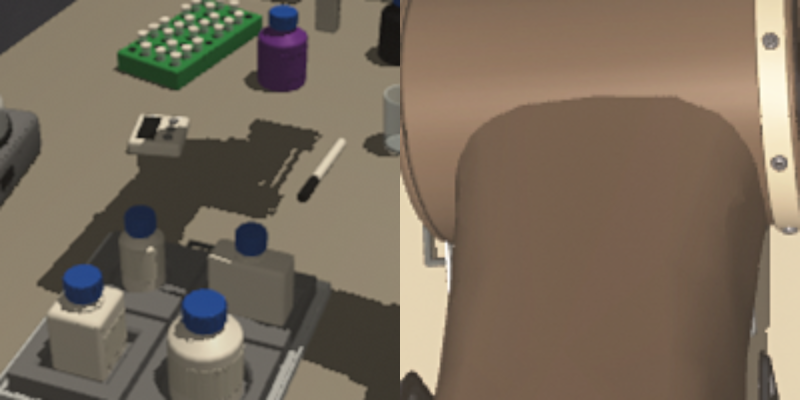

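The side view shows all four bottles upright in their matching recesses: square (80,320), small (140,250), oblong (250,270) and large (205,350). The beaker is still standing in view at the right edge, and no hand move came near it. Handing in.

```bash
python3 -c "
from rig import manip
print(manip.close_job())"
```

```text
the job is handed in; nothing more can be done
None
```

I handed the job in at about 35 s: each of the four bottles was lowered to the floor of its matching insert before release and stood upright in the last side view, and the arm kept clear of the beaker.

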